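# Reset a tripped breaker and draw out its odd arc chute for inspection

### The arm

A 6-joint arm with a two-finger parallel gripper is mounted at the origin on the work surface. World frame = base frame: x ahead of the robot, y to its left, z up, the work surface at z = 0. Lengths are in mm, angles in rad, forces in N, time in s.
With the tool pointing down it reaches from about 300 to 775 mm from the base axis. Payload 14.6 kg.
Tool frame: the origin (TCP) lies between the finger pads; the fingertips stand 19 mm ahead of it and the grasp point (between the pads) is the TCP; z points along the fingers, y is the line along which they close (so a half turn about z gives the same grasp; the last joint's range is limited). The gripper opens to 94 mm and grips with 3 to 60 N. Pads are 16 mm wide; open, the fingers measure 119 mm over their backs; the gripper's body (75 mm by 177 mm) begins 78 mm behind the grasp point.
Start: joints at [-1.225, 0.3, 1.521, -0, 1.321, -0.067], TCP at [220.639, -503.794, 224.446] pointing down, gripper open.
Joint ranges: [-3.03, 3.03], [-0.79, 2.21], [0.23, 2.52], [-1.04, 4.18], [0, 3.07], [-2.55, 2.55]. Speed limits (rad/s): [2.22, 2.22, 2.57, 3.14, 3.14, 3.14].

### API

Orientations are given as [roll, pitch, yaw] about the fixed x, y, z axes, in that order (R = Rz(yaw) Ry(pitch) Rx(roll)).
In Python, from cell import monitor, imaging, job, find_in, trace gives the robot as it stands. The module is installed in compiled form; this text tells all that it offers.
- The arm moves only by the tool arm_command, never from a script. Its argument "steps" is a list of rows, each a list of 5 numbers: the opening, from 0 (shut) to 1 (fully open), then the shift along the tool's x, y, z in mm, then the turn about the tool's z in degrees. In form: [[gripper, dx, dy, dz, turn], ...]. A call has 1 to 20 rows; each row is the pose to reach, as a shift and turn from the pose commanded when the call began, along the tool's axes at that moment; what a row does not reach only later rows make up. A row lasts 1/8 s, in which the tool goes at most 62.5 mm and 10.7 degrees, less where a joint would pass 70% of its speed; a pose out of reach is approached as far as the arm can. A call with a gripper value outside its range is refused whole. The fingers move at their own pace and stop on an object; "force" is the grip in N (left out, the last holds). Time passes only in rows, so rows that repeat a pose let the fingers close. It gives the time, the measured TCP pose, the force, the opening and the grip force at its end, in the units of the state.
- monitor.read_state(): the state, without advancing time (a new reading comes with each control period).
- imaging.camera(name): name is "side" or "top"; returns a dict with "img" (420x560x3 uint8, red, green, blue), "mtx" (3x3 intrinsics, pixels), "view" (4x4, takes a point from world to camera coordinates). Camera axes: x right, y down, z forward; pixel columns grow to the right and rows downward; lengths in mm; the calibration is good to about 2 mm. A picture is of the moment at which its call begins. There is no depth.
- job.sign_off(): hands the job in; it is judged then, once.
Trained networks look in a picture, given as the dict that the camera call returned (one of the last four; its "shot" number tells which), for a name from the list of things; names that differ only in an ending like _2 or _b are one class to them, and where a whole thing is asked for, a point or a joint stands for the part that bears it (a point fixed in the world has none). Each returns a list of dicts, best first, with "p" (0 to 1); they miss things now and then, are a little off and sometimes report something else, mostly with a low value. They report only what shows in the picture. A call takes as long as a camera call. They do not tell look-alikes from the thing itself.
- find_in(picture, target): "rect" ([centre column, centre row, width, height] in pixels, round what is visible of it).
- trace(picture, target): "region" (420x560 bool, what is visible of it) and "rect" ([centre column, centre row, width, height] in pixels, round what is visible of it).
The state is a dict: "clock": time; "joints": joint angles; "qd": joint speeds; "effort": joint torques, N m; "eef_pos": TCP position; "eef_rot": TCP orientation; "wrist_force": force on the tool from outside, world axes, zero at the start; "moment": the same for the moment, N m; "finger_gap": finger opening in mm; "finger_force": force on a finger pad.
Only numpy, scipy, OpenCV 4.12 (cv2) and the standard library are available. Lean on these libraries where they do the work, as an engineer would, in place of code of your own. Each camera call takes 0.05 s, during which the arm holds its last target. There are 200 camera calls.

### The job

This moulded-case breaker on the bench has tripped: push its toggle handle towards the load end (the end with the grey trip unit) all the way to the reset stop and let go, so that it springs back to OFF. Then draw out the one arc chute that stands taller than the other two - it is the wrong pattern and the cover will not close over it - up out of its pole, turn it over on its back so that its throat (the open notches of the plates) looks up, and keep holding it like that, still, about 25 cm above the bench or higher; the program finishes while holding it. Leave the other two chutes seated and everything else on the bench where it lies.

Things in the scene. Friction and masses are not known exactly. Their poses are not given: they have to be found in the camera images.
- breaker: Three-pole moulded-case breaker, cover off, lying on its back, heavy, fixed: black base 320 (x) x 210 (y) x 75 mm, copper tabs at both ends. Origin: centre of its underside, on the bench. -x: line end, facing the robot (yaw within 0.3 rad), with three arc chutes side by side; +x: load end, grey trip unit across it, 82 mm high; z up. Mechanism frame in the middle 80 mm high.
- middle_seat (a point): Seat under the arc chute of the middle pole: x = -85, y = 0, z = 28 mm in the breaker's frame; the other poles' seats lie 70 mm either side in y. The chutes stand in pockets with 1.5 to 2 mm of play, walls and barriers reaching 70 to 75 mm above the bench; only gravity holds them, so they draw straight up.
- toggle (a joint): Breaker's toggle handle: lean in rad from upright (0) towards the load end (+x of the breaker, positive). Starts TRIPPED (-0.1 to 0.05). Pushed to the load end it works against spring and friction (about 6 N at first, 11 N at the stop, at the tip); the reset stop is at 0.55; let go there it springs back by itself to OFF, about 0.30, and stays.
- toggle_tip (a point): Middle of the top end of the toggle handle: light plastic paddle 12 mm thick (along its swing) x 34 mm wide (along the breaker's y) over the upper 48 mm, below that 18 mm thick; it swings about toggle_pivot at a radius of 95 mm. Its z axis runs from pivot to tip. From its upright line-side face to the tall chute there are about 70 mm.
- toggle_pivot (a point): Hinge axis of the toggle (parallel to the breaker's y), at x = 30, y = 0, z = 60 mm of the breaker's frame, fixed to the breaker.
- chute_tall_center (a point): Centre (half-way up) of the taller arc chute: 60 (x) x 42 (y) x 98 mm high, 0.3 to 0.5 kg, notched steel plates between two flat brown fibre sheets (faces at +-21 mm in y). Seated, its top is 126 mm above the bench, 51 mm clear of the base's walls. Axes: +x the throat side (open notches; seated it looks to the load end), z up as seated. Its pole varies.
- chute_a_center (a point): Centre of an ordinary arc chute, same make but 78 mm high (top 106 mm above the bench), in one of the other poles; 28 mm of free space between neighbouring chutes. To be left seated.
- chute_b_center (a point): Centre of the other ordinary arc chute, as chute_a. To be left seated.
- rating_plug: Bystander, leave alone: small black plug-in block 26 x 34 x 20 mm lying loose on top of the breaker's trip unit.
- screwdriver: Bystander, leave alone: screwdriver 210 mm long lying on the bench beside the breaker's right side.
- screw_dish: Bystander, leave alone: round steel dish 92 mm across, 22 mm high, with the cover screws, on the bench beside the breaker's left side.
- multimeter: Bystander, leave alone: hand-held meter 170 x 85 x 46 mm lying on the bench.
- spray_can: Bystander, leave alone: upright spray can 62 mm across, 190 mm high.
- tape_roll: Bystander, leave alone: roll of tape lying flat, 84 mm across, 19 mm high.
- wrench: Bystander, leave alone: wrench 200 mm long lying on the bench.
- bus_link: Bystander, leave alone: flat copper bar 120 x 30 x 6 mm with two holes, lying on the bench.
Not all that is in view belongs to the job. Leave any turquoise look-alike of the part that bears chute_a_center alone.

How it is judged (in metres and radians):
On the way, in this order (a step that is already met when the one before it is completed fails the run):
1. the toggle handle is pushed to its reset stop (joint above 0.51, the stop is at 0.55) (value of joint toggle above 0.51 rad), for 0.1 s.
2. it is let go and has sprung back to OFF (joint 0.22 to 0.38, fingers off it) (value of joint toggle between 0.22 and 0.38 rad and contact force between toggle and the fingers below 0.1 N), for 0.2 s.
3. the tall arc chute is drawn up out of its pole, its middle 14 cm or more above the bench, in the fingers (height (world z) of chute_tall_center above 0.14 m and contact force between chute_tall and the fingers above 1 N and contact force between chute_tall and breaker below 0.1 N), for 0.1 s.
At the end, for the whole second after the job is handed in: The tall chute is held in the fingers, still, its middle at least 235 mm above the bench, its throat side (+x) within 0.6 rad (34 degrees) of straight up, touching nothing of the breaker; the toggle rests at OFF (0.22 to 0.38 rad); the other two chutes are seated within 8 mm of where they began (height (world z) of chute_tall_center above 0.235 m and angle between chute_tall_center's own x axis and vertical below 0.6 rad and contact force between chute_tall and the fingers above 1 N and contact force between chute_tall and breaker below 0.1 N and linear speed of chute_tall below 0.03 m/s and angular speed of chute_tall below 0.2 rad/s and value of joint toggle between 0.22 and 0.38 rad and distance of each of chute_a_center, chute_b_center from where it was at the start of the episode below 0.008 m and angle between each of chute_a_center, chute_b_center's own z axis and vertical below 0.12 rad); the arm keeps its last pose, push and grip.
It fails at once if an ordinary chute is pulled out or knocked (more than 20 mm) (distance of any of chute_a_center, chute_b_center from where it was at the start of the episode above 0.02 m).
It fails at once if a bystander is moved by more than 30 mm (distance of any of rating_plug, screwdriver, screw_dish, multimeter, spray_can, tape_roll, wrench, bus_link from where it was at the start of the episode above 0.03 m).
It also fails if it takes over 58 s, if anything falls off the work surface, if the arm or the gripper's body presses on something with over 40 N, if the wrist force passes 120 N, or if a joint passes its speed limit or range.

## Working session

There is one attempt and no reset: what is moved stays moved. The work goes in short steps, Python scripts to look and compute and a tool call to move; the robot and the scene stay as the last step left them, time stands still between calls to the robot, and variables do not carry over. Pictures are saved under pics/ and viewed, at most 10 in all, crops included, and the job is handed in when it is done.

Besides the shell and the picture viewer there is one more tool, called by a JSON object that holds its "op" and its "data", one argument or row to a line. arm_command: Moves the arm, as the interface text tells. Its arguments: {"type":"object","properties":{"steps":{"type":"array","items":{"type":"array","items":{"type":"number"}}},"force":{"type":"number"}},"required":["steps"]}

```bash
mkdir -p pics
cat > h.py <<'E'
from cell import monitor, imaging, job, find_in, trace
import numpy as np, cv2
def P(c):
    return c["mtx"]@c["view"][:3]
def proj(c,p):
    q=P(c)@np.append(p,1); return q[:2]/q[2]
def onplane(c,uv,z):
    M=P(c); A=np.c_[M[:,0],M[:,1],-np.array([uv[0],uv[1],1.])]
    return np.linalg.solve(A,-(M[:,2]*z+M[:,3]))[:2]
def save(c,n,crop=None,s=1):
    im=c["img"][:,:,::-1]
    if crop: im=im[crop[1]:crop[3],crop[0]:crop[2]]
    cv2.imwrite("pics/"+n,cv2.resize(im,None,fx=s,fy=s,interpolation=cv2.INTER_CUBIC))
E
python3 - <<'E'
from h import *
np.set_printoptions(precision=1,suppress=True)
s=monitor.read_state(); print({k:np.round(v,3) for k,v in s.items()})
cs=[imaging.camera(n) for n in("top","side")]
for c,n in zip(cs,("top","side")):
    print(n,(-c["view"][:3,:3].T@c["view"][:3,3]))
    for t in["breaker","toggle","toggle_tip","chute_tall_center","chute_a_center","rating_plug","spray_can"]:
        print(t,[(np.round(d["rect"]),round(d["p"],2)) for d in find_in(c,t)][:4])
im=np.vstack([c["img"][:,:,::-1] for c in cs]); cv2.imwrite("pics/a.png",cv2.resize(im,None,fx=.71,fy=.71,interpolation=cv2.INTER_AREA))
save(cs[0],"top.png",None,1.4);save(cs[1],"side.png",None,1.4)
E
```

```text
{'clock': np.float64(0.0), 'joints': array([-1.2,  0.3,  1.5, -0. ,  1.3, -0.1]), 'qd': array([ 0.,  0.,  0.,  0., -0., -0.]), 'effort': array([ -0. , -53.2, -35.3,   0.1,   0. ,  -0. ]), 'eef_pos': array([ 220.5, -503.6,  223.9]), 'eef_rot': array([-3.1, -0. ,  0.4]), 'wrist_force': array([ 0.5, -0.2,  0.4]), 'moment': array([ 0., -0.,  0.]), 'finger_force': np.float64(0.0), 'finger_gap': np.float64(94.034)}
top [ 339.6   -1.2 1485.7]
breaker [(array([298., 200.,  83., 128.]), 0.92)]
toggle [(array([354., 202.,  17.,  71.]), 0.49), (array([300., 186.,  16.,  11.]), 0.43)]
toggle_tip []
chute_tall_center [(array([328., 228.,  23.,  19.]), 0.73)]
chute_a_center [(array([324., 290.,  26.,  22.]), 0.7), (array([218., 173.,  28.,  28.]), 0.62), (array([302., 230.,  15.,  21.]), 0.57), (array([240., 237.,  32.,  34.]), 0.47)]
rating_plug [(array([274., 159.,  15.,  18.]), 0.57), (array([136., 168.,  37.,  34.]), 0.17)]
spray_can [(array([136., 169.,  38.,  30.]), 0.82)]
side [-147.1  700.4 1187. ]
breaker [(array([271., 214., 114., 100.]), 0.68)]
toggle [(array([263., 189.,  11.,  24.]), 0.73), (array([270., 212., 120., 101.]), 0.45)]
toggle_tip [(array([264., 189.,  11.,  27.]), 0.63)]
chute_tall_center [(array([304., 194.,  22.,  29.]), 0.77)]
chute_a_center [(array([292., 214.,  22.,  21.]), 0.86), (array([199., 240.,  21.,  32.]), 0.75), (array([339., 230.,   1.,  16.]), 0.64)]
rating_plug [(array([228., 194.,  14.,  10.]), 0.49)]
spray_can [(array([140., 270.,  39.,  57.]), 0.66)]
```

View pics/top.png

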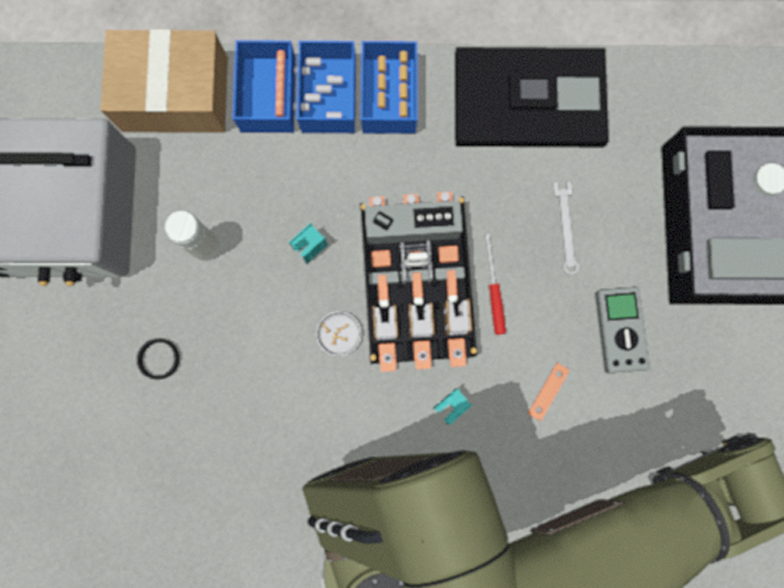

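View pics/side.png

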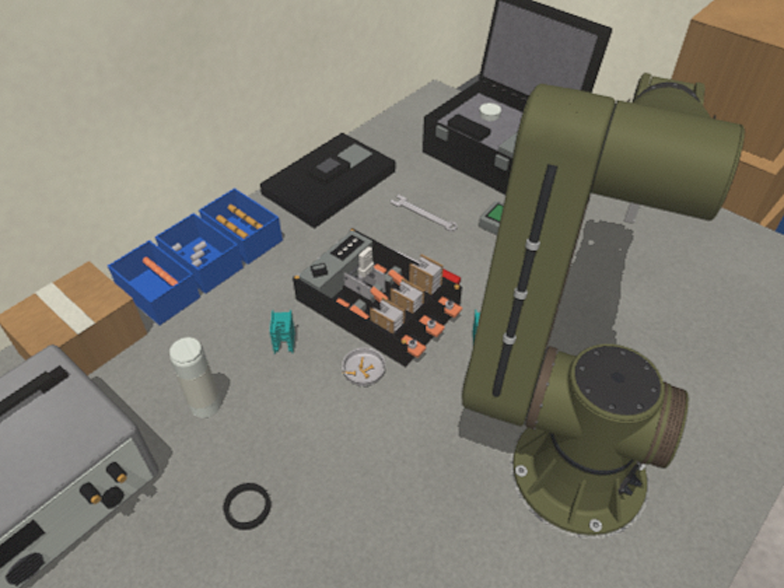

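The top view shows the breaker at about (298,200), unscaled. Its line end faces the robot, with three chutes at scaled pixels (385,320), (421,318) and (457,315). The side view shows the right one, unscaled (304,194), standing highest. The turquoise pieces, scaled (309,242) and (453,405), are look-alikes. Next I fit the breaker pose and overlay it.

```bash
cat >> h.py <<'E'
def world(pose,p):
    x,y,a=pose; R=np.array([[np.cos(a),-np.sin(a)],[np.sin(a),np.cos(a)]])
    p=np.atleast_2d(np.array(p,float)); return np.c_[p[:,:2]@R.T+[x,y],p[:,2]]
def box(cx,cy,dx,dy,z0,z1):
    return [(cx+i*dx/2,cy+j*dy/2,z) for z in(z0,z1) for i,j in((-1,-1),(1,-1),(1,1),(-1,1))]
E
python3 - <<'E'
from h import *
from scipy.optimize import least_squares
np.set_printoptions(precision=3,suppress=True)
t,s=imaging.camera("top"),imaging.camera("side")
cn=np.array([(370,363),(478,357),(464,197),(361,203)])/1.4
m=[(-160,105,75),(-160,-105,75),(160,-105,78),(160,105,78)]
f=lambda q:np.concatenate([(np.array([proj(t,w) for w in world((q[0]*100,q[1]*100,q[2]),m)])-cn).ravel()])
r=least_squares(f,[4.5,0,0]); pose=r.x*[100,100,1]; print(pose,r.fun)
np.save("pose.npy",pose)
outs=[]
for c,cr in((t,(245,130,355,270)),(s,(200,155,340,265))):
    S=5; im=cv2.resize(c["img"][cr[1]:cr[3],cr[0]:cr[2],::-1],None,fx=S,fy=S,interpolation=cv2.INTER_CUBIC)
    def pt(p): return tuple(int(v) for v in ((proj(c,p)-cr[:2]+.5)*S))
    def wire(b,col):
        w=world(pose,b); q=[pt(x) for x in w[4:]]; cv2.polylines(im,[np.array(q)],True,col,1)
    wire(box(0,0,320,210,0,75),(0,255,0))
    wire(box(-85,-70,60,42,28,126),(0,0,255)); wire(box(-85,0,60,42,28,106),(255,0,0)); wire(box(-85,70,60,42,28,106),(255,0,0))
    cv2.circle(im,pt(world(pose,[30,0,155])[0]),4,(255,0,255),-1)
    outs.append(im)
for k,o in enumerate(outs): cv2.imwrite(f"pics/o{k}.png",o)
E
```

```text
[567.568 -60.511   0.068] [-0.114  0.467 -0.134 -0.155  0.806 -0.322 -0.548 -0.024]
```

View pics/o0.png

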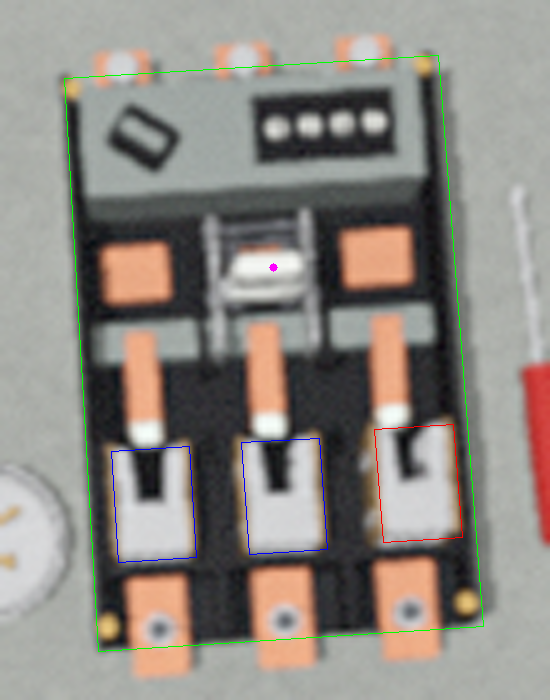

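View pics/o1.png

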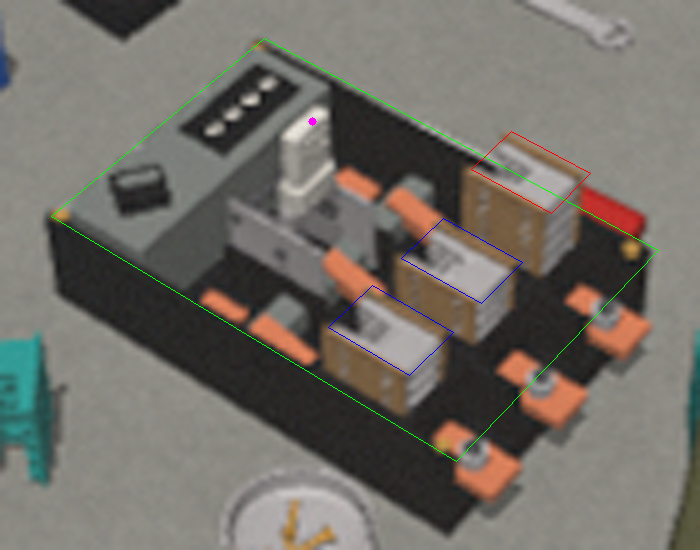

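The right chute carries the taller box and fits both views, so it is the tall one. The two ordinary chutes are in the middle and left poles. The overlay sits about 1 px off, so I shift y by +2.5 mm. Next I work out the approach for the toggle push.

```bash
cat >> h.py <<'E'
pose=np.array([567.5,-58.0,.068])
from scipy.spatial.transform import Rotation as Ro
def delta(w,yaw=None):
    s=monitor.read_state(); R=Ro.from_euler("xyz",s["eef_rot"])
    d=R.inv().apply(np.array(w)-s["eef_pos"])
    t=0 if yaw is None else -np.degrees((yaw-s["eef_rot"][2]+np.pi/2)%np.pi-np.pi/2)
    return np.round(d,1),round(t,1)
E
python3 - <<'E'
from h import *
s=monitor.read_state(); print(s["eef_rot"],s["joints"])
print("tip",world(pose,[30,0,155]),"tall",world(pose,[-85,-70,77]))
p=world(pose,[0,0,230])[0]; print(p,delta(p,.068))
t=imaging.camera("top")
for n,uv in dict(dish=(340,333),tape=(158,358),turq=(453,405),turq2=(309,242),bus=(549,390),meter=(622,330),gap=(250,380),drv=(497,310)).items(): print(n,onplane(t,np.array(uv)/1.4,10))
E
```

```text
[3.14158573e+00 2.13726479e-05 4.12767410e-01] [-1.22462578e+00  2.99875869e-01  1.52099934e+00 -2.15341478e-05
  1.32070911e+00 -6.65915296e-02]
tip [[597.43066672 -55.9615718  155.        ]] tall [[ 487.45277676 -133.61376893   77.        ]]
[567.5 -58.  230. ] (array([ 496.6, -269.2,   -5.6]), np.float64(19.8))
dish [465.63051444  96.34055618]
tape [413.06196436 464.77901395]
turq [ 321.51192564 -133.0423113 ]
turq2 [654.61855316 163.32458877]
bus [ 352.31781395 -327.09794697]
meter [ 474.49335128 -479.45225657]
gap [369.597651   276.83993228]
drv [ 514.39215534 -224.73101985]
```

{"op": "arm_command", "data": {
  "steps": [
    [0,50,-27,-6,5],
    [0,100,-54,-6,10],
    [0,150,-81,-6,15],
    [0,200,-108,-6,19.8],
    [0,250,-135,-6,19.8],
    [0,300,-162,-6,19.8],
    [0,350,-189,-6,19.8],
    [0,400,-216,-6,19.8],
    [0,450,-243,-6,19.8],
    [0,497,-269,-6,19.8],
    [0,497,-269,-6,19.8],
    [0,497,-269,-6,19.8],
    [0,497,-269,-6,19.8]
  ],
  "force": 40
}}

```text
clock: 2.58
eef_pos: [567.5, -59.1, 230.7]
eef_rot: [3.141, -0.0, 0.066]
wrist_force: [0.8, 0.6, -0.1]
finger_gap: 0.6
finger_force: 0.0
```

Run:
```python
from h import *
s=monitor.read_state(); print({k:np.round(v,3) for k,v in s.items()})
print(delta(world(pose,[0,0,138])[0],.068))
s=imaging.camera("side"); t=imaging.camera("top")
for c,n in((t,"top"),(s,"side")):
    for k in("toggle_tip","toggle","chute_tall_center"): print(n,k,[(np.round(d["rect"]),round(d["p"],2)) for d in find_in(c,k)][:3])
save(s,"b.png",(200,120,340,240),5)
```

```text
{'clock': np.float64(2.575), 'joints': array([-0.168,  0.341,  1.452, -0.   ,  1.348,  1.337]), 'qd': array([-0.003, -0.002, -0.003, -0.   ,  0.001,  0.003]), 'effort': array([ 6.1200e-01, -5.5574e+01, -3.5691e+01,  4.3000e-02, -7.1000e-02,
       -1.0000e-02]), 'eef_pos': array([567.506, -59.062, 230.659]), 'eef_rot': array([ 3.141, -0.   ,  0.066]), 'wrist_force': array([ 0.787,  0.646, -0.13 ]), 'moment': array([ 0.034,  0.041, -0.004]), 'finger_force': np.float64(0.0), 'finger_gap': np.float64(0.596)}
(array([ 0. , -1.1, 92.7]), np.float64(-0.1))
top toggle_tip []
top toggle [(array([332., 227.,  10.,  20.]), 0.18)]
top chute_tall_center [(array([333., 227.,  13.,  20.]), 0.59)]
side toggle_tip [(array([264., 191.,  13.,  26.]), 0.75)]
side toggle [(array([262., 188.,  12.,  22.]), 0.46)]
side chute_tall_center [(array([302., 195.,  22.,  26.]), 0.8), (array([259., 189.,  15.,  24.]), 0.32)]
```

View pics/b.png

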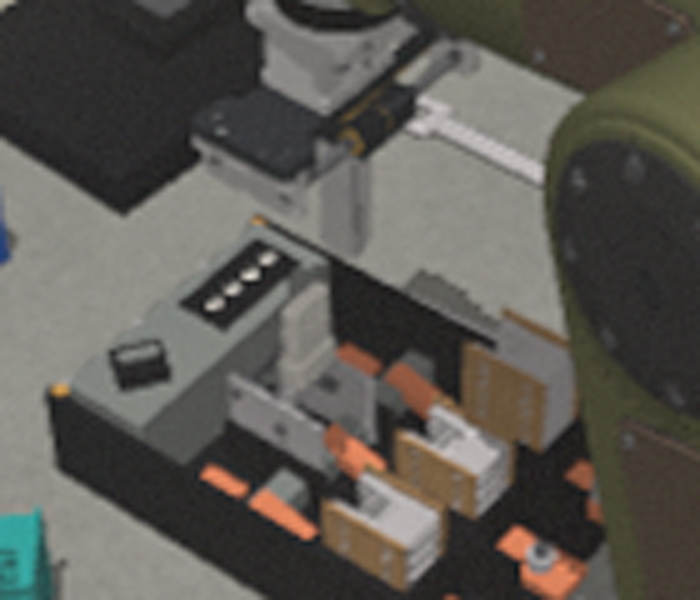

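The closed gripper hangs above the breaker, between the toggle (crop 305,340) and the chutes. I descend slightly line-side and start the push.

{"op": "arm_command", "data": {
  "steps": [
    [0,-8,-1,20,0],
    [0,-8,-1,50,0],
    [0,-8,-1,80,0],
    [0,-8,-1,93,0],
    [0,-8,-1,93,0],
    [0,2,-1,93,0],
    [0,12,-1,93,0],
    [0,20,-1,93,0],
    [0,28,-1,93,0],
    [0,34,-1,93,0],
    [0,40,-1,93,0],
    [0,44,-1,93,0],
    [0,47,-1,93,0],
    [0,47,-1,93,0]
  ]
}}

```text
clock: 4.72
eef_pos: [612.8, -53.9, 135.6]
eef_rot: [-3.141, 0.008, 0.067]
wrist_force: [-14.5, -0.8, -2.8]
finger_gap: 0.5
finger_force: 5.6
```

{"op": "arm_command", "data": {
  "steps": [
    [0,2,0,-1,0],
    [0,4,0,-2,0],
    [0,5,0,-2,0],
    [0,5,0,-2,0]
  ]
}}

```text
clock: 5.22
eef_pos: [617.6, -53.5, 137.6]
eef_rot: [-3.141, 0.008, 0.067]
wrist_force: [-15.3, -2.1, -2.3]
finger_gap: 0.3
finger_force: 6.5
```

{"op": "arm_command", "data": {
  "steps": [
    [0,2,0,0,0],
    [0,4,0,0,0],
    [0,4,0,0,0]
  ]
}}

```text
clock: 5.6
eef_pos: [621.6, -53.3, 137.7]
eef_rot: [-3.141, 0.008, 0.067]
wrist_force: [-16.9, -1.0, -1.0]
finger_gap: 0.3
finger_force: 6.8
```

{"op": "arm_command", "data": {
  "steps": [
    [0,2,0,0,0],
    [0,4,0,0,0],
    [0,4,0,0,0]
  ]
}}

```text
clock: 5.98
eef_pos: [622.8, -53.3, 137.2]
eef_rot: [-3.14, 0.017, 0.067]
wrist_force: [-39.6, -1.8, 7.7]
finger_gap: 0.5
finger_force: 19.0
```

Run:
```python
from h import *
s=imaging.camera("side"); save(s,"c.png",(220,130,320,230),6)
```

```text
(no output)
```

View pics/c.png

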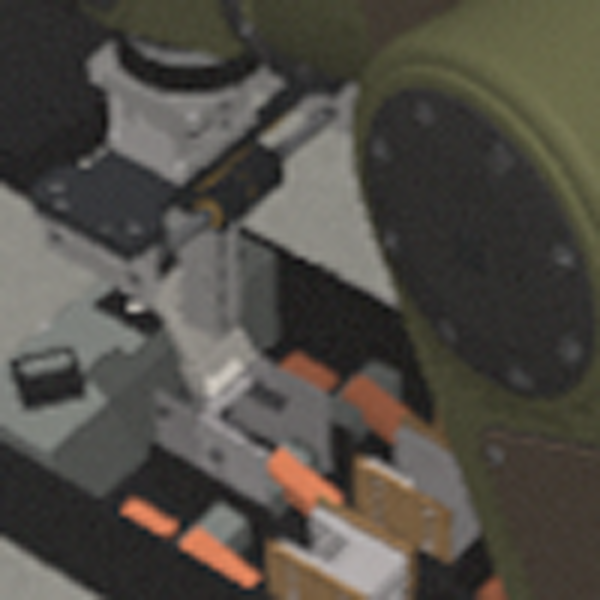

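The handle leans at the stop and the force jumped to 40 N. Now I back off and rise.

{"op": "arm_command", "data": {
  "steps": [
    [0,-8,0,0,0],
    [0,-20,0,0,0],
    [0,-35,0,0,0],
    [0,-48,0,0,0],
    [0,-48,0,0,0],
    [0,-48,0,-30,0],
    [0,-48,0,-70,0],
    [0,-48,0,-110,0],
    [0,-48,0,-120,0],
    [0,-48,0,-120,0],
    [0,-48,0,-120,0]
  ]
}}

```text
clock: 7.4
eef_pos: [579.7, -56.1, 257.8]
eef_rot: [-3.141, 0.002, 0.067]
wrist_force: [-0.6, -0.6, -1.6]
finger_gap: 0.1
finger_force: 0.0
```

Run:
```python
from h import *
s=imaging.camera("side")
im1=s["img"][130:230,220:340,::-1]
cv2.imwrite("pics/d.png",cv2.resize(im1,None,fx=5,fy=5,interpolation=cv2.INTER_CUBIC))
for l in(0,.1,.2,.3,.38): print(l,proj(s,world(pose,[30+95*np.sin(l),0,60+95*np.cos(l)])[0]))
print([(np.round(d["rect"]),round(d["p"],2)) for d in find_in(s,"toggle_tip")])
for d in (22,): print(delta(world(pose,[-85+d,-70,200])[0],.068),delta(world(pose,[-85+d,-70,99])[0],.068))
```

```text
0 [261.3574905  179.17260711]
0.1 [258.95005518 177.9585405 ]
0.2 [256.5913631 176.9872398]
0.3 [254.30734447 176.26714463]
0.38 [252.55040113 175.87551613]
[(array([260., 188.,  16.,  28.]), 0.8)]
(array([-75.1,  71.1,  58.3]), np.float64(-0.0)) (array([-74.9,  71.1, 159.3]), np.float64(-0.0))
```

View pics/d.png

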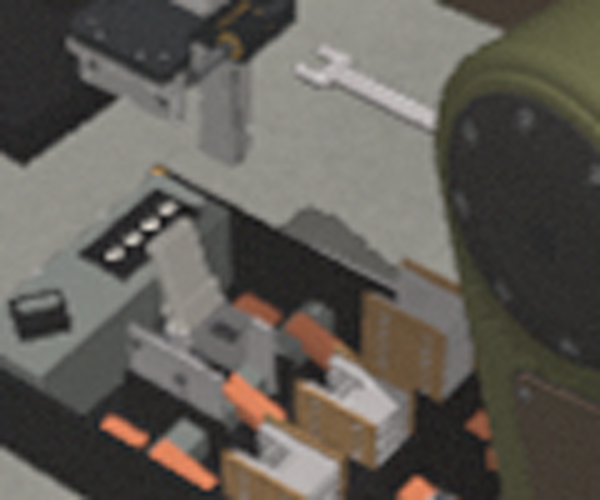

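The toggle is back at about 0.3, with its tip near pixel (255,176), as predicted for OFF. Now I go to the tall chute with a partial opening, gripping a little towards the throat side.

{"op": "arm_command", "data": {
  "steps": [
    [0.66,-30,26,0,0],
    [0.66,-60,52,0,0],
    [0.66,-82,71,0,0],
    [0.66,-82,71,20,0],
    [0.66,-82,71,60,0],
    [0.66,-82,71,85,0],
    [0.66,-82,71,85,0],
    [0.66,-82,71,85,0]
  ],
  "force": 45
}}

```text
clock: 8.5
eef_pos: [503.2, -132.7, 175.4]
eef_rot: [3.141, -0.001, 0.067]
wrist_force: [-0.3, -0.7, -0.1]
finger_gap: 62.1
finger_force: 0.0
```

Run:
```python
from h import *
st=monitor.read_state(); print(st["finger_gap"],delta(world(pose,[-70,-70,98])[0],.068))
s=imaging.camera("side"); t=imaging.camera("top")
a=cv2.resize(s["img"][130:230,250:350],(600,600),interpolation=cv2.INTER_CUBIC)[:,:,::-1]
cv2.imwrite("pics/e.png",a)
```

```text
62.073463856875776 (array([-0.9, -0.2, 77.4]), np.float64(-0.0))
```

View pics/e.png

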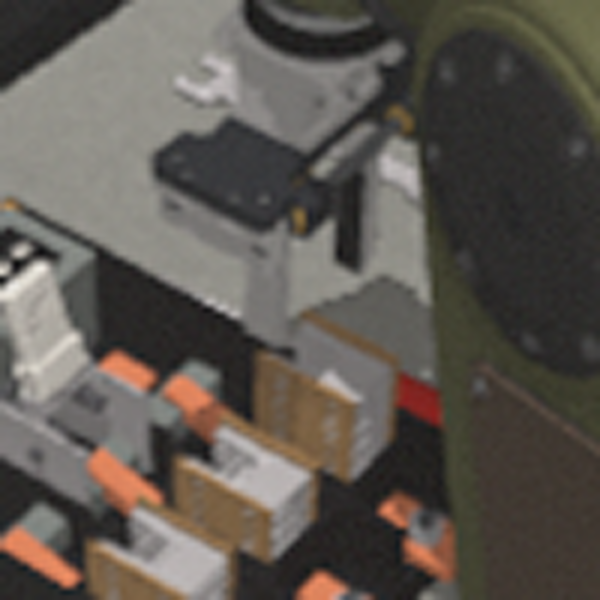

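The two open fingers, at crop (270,345) and (348,265), straddle the tall chute's throat half, clear of the middle chute. Descending, gripping and lifting a little.

{"op": "arm_command", "data": {
  "steps": [
    [0.66,-1,0,25,0],
    [0.66,-1,0,50,0],
    [0.66,-1,0,68,0],
    [0.66,-1,0,77,0],
    [0.66,-1,0,77,0],
    [0.3,-1,0,77,0],
    [0.3,-1,0,77,0],
    [0.3,-1,0,77,0],
    [0.3,-1,0,77,0],
    [0.3,-1,0,77,0],
    [0.3,-1,0,77,0]
  ],
  "force": 45
}}

```text
clock: 9.98
eef_pos: [502.2, -132.8, 98.0]
eef_rot: [3.141, -0.001, 0.067]
wrist_force: [0.1, -1.4, 5.5]
finger_gap: 41.9
finger_force: 45.0
```

{"op": "arm_command", "data": {
  "steps": [
    [0.3,0,0,-8,0],
    [0.3,0,0,-20,0],
    [0.3,0,0,-35,0],
    [0.3,0,0,-50,0],
    [0.3,0,0,-70,0],
    [0.3,0,0,-90,0],
    [0.3,0,0,-110,0],
    [0.3,0,0,-130,0],
    [0.3,0,0,-150,0],
    [0.3,0,0,-150,0],
    [0.3,0,0,-150,0]
  ]
}}

```text
clock: 11.35
eef_pos: [501.5, -132.5, 246.8]
eef_rot: [-3.141, 0.001, 0.067]
wrist_force: [1.2, -0.3, -4.4]
finger_gap: 41.6
finger_force: 45.0
```

Run:
```python
from h import *
s=imaging.camera("side"); save(s,"f.png",(230,90,350,210),5)
t=imaging.camera("top")
R=find_in(t,"chute_a_center"); print([(np.round(d["rect"]),round(d["p"],2)) for d in R])
print(delta([370,150,250]))
```

```text
[(array([220., 176.,  27.,  26.]), 0.77)]
(array([-112.3, -290.7,   -3. ]), 0)
```

View pics/f.png

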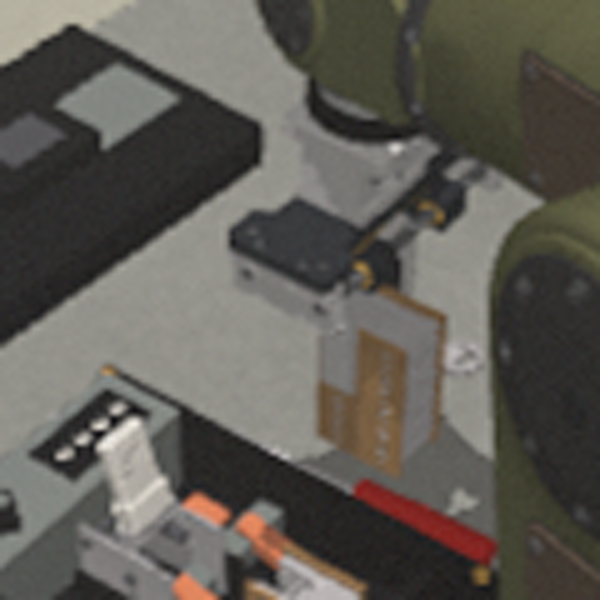

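The tall chute is out, held upright with its throat to the load end; the toggle stays at OFF. The tool can only turn about its vertical axis. So I will stand the chute on free bench at about (430,240), tip it onto its back, and regrasp it there.

{"op": "arm_command", "data": {
  "steps": [
    [0.3,-2,-12,0,0],
    [0.3,-5,-35,0,0],
    [0.3,-8,-65,0,0],
    [0.3,-10,-95,0,0],
    [0.3,-13,-130,0,0],
    [0.3,-16,-165,0,0],
    [0.3,-19,-200,0,0],
    [0.3,-22,-240,0,0],
    [0.3,-25,-280,0,0],
    [0.3,-28,-320,0,0],
    [0.3,-30,-350,0,0],
    [0.3,-31,-370,20,0],
    [0.3,-31,-375,50,0],
    [0.3,-31,-375,90,0],
    [0.3,-31,-375,120,0],
    [0.3,-31,-375,145,0],
    [0.3,-31,-375,160,0],
    [0.3,-31,-375,168,0],
    [0.3,-31,-375,168,0]
  ]
}}

```text
clock: 13.88
eef_pos: [445.7, 239.6, 79.6]
eef_rot: [3.142, 0.0, 0.067]
wrist_force: [-0.6, -0.3, -3.8]
finger_gap: 42.0
finger_force: 45.0
```

{"op": "arm_command", "data": {
  "steps": [
    [0.3,0,0,3,0],
    [0.3,0,0,6,0],
    [0.3,0,0,8,0],
    [0.3,0,0,9,0],
    [0.3,0,0,9,0]
  ]
}}

```text
clock: 14.5
eef_pos: [445.7, 239.5, 70.4]
eef_rot: [-3.142, 0.0, 0.067]
wrist_force: [0.2, 0.3, -4.9]
finger_gap: 41.9
finger_force: 45.0
```

{"op": "arm_command", "data": {
  "steps": [
    [0.3,0,0,1,0],
    [0.3,0,0,2,0],
    [0.3,0,0,2,0]
  ]
}}

```text
clock: 14.88
eef_pos: [446.0, 239.5, 69.9]
eef_rot: [-3.141, -0.001, 0.067]
wrist_force: [-6.3, -4.6, 16.1]
finger_gap: 42.0
finger_force: 45.0
```

{"op": "arm_command", "data": {
  "steps": [
    [0.66,0,0,2,0],
    [0.66,0,0,0,0],
    [0.66,0,0,0,0],
    [0.66,0,0,-25,0],
    [0.66,0,0,-55,0],
    [0.2,20,0,-60,0],
    [0.2,34,0,-60,0],
    [0.2,34,0,-45,0],
    [0.2,34,0,-22,0],
    [0.2,34,0,-22,0],
    [0.2,26,0,-22,0],
    [0.2,22,0,-22,0],
    [0.2,18,0,-23,0],
    [0.2,14,0,-24,0],
    [0.2,10,0,-25,0]
  ]
}}

```text
clock: 16.75
eef_pos: [455.5, 240.1, 93.7]
eef_rot: [-3.141, -0.0, 0.067]
wrist_force: [2.2, -0.3, 2.4]
finger_gap: 18.7
finger_force: 1.1
```

```bash
cat > look.py <<'E'
from h import *
import sys
t,s=imaging.camera("top"),imaging.camera("side")
for c,n in((t,"top"),(s,"side")):
    print(n,[(np.round(d["rect"]),round(d["p"],2)) for d in find_in(c,"chute_tall_center")][:3],"exp upright",proj(c,[430,238,49]),"lying",proj(c,[351,233,30]))
E
python3 look.py
```

```text
top [] exp upright [190.63189602 249.24335189] lying [192.75551472 278.06952986]
side [(array([236., 291.,  33.,  35.]), 0.86)] exp upright [233.92452562 291.27716062] lying [256.35121055 310.58615848]
```

{"op": "arm_command", "data": {
  "steps": [
    [0.2,-5,0,-1,0],
    [0.2,-10,0,-2,0],
    [0.2,-15,0,-3,0],
    [0.2,-20,0,-4,0],
    [0.2,-20,0,-4,0]
  ]
}}

```text
clock: 17.58
eef_pos: [435.3, 238.8, 97.5]
eef_rot: [3.142, 0.0, 0.067]
wrist_force: [-0.7, -0.2, 0.0]
finger_gap: 19.2
finger_force: 0.0
```

```bash
cat >> look.py <<'E'
m=trace(s,"chute_tall_center")
if m:
    r=m[0]["region"].astype(np.uint8); k=cv2.findContours(r,cv2.RETR_EXTERNAL,cv2.CHAIN_APPROX_SIMPLE)[0]; k=max(k,key=cv2.contourArea)
    print(np.round(cv2.boxPoints(cv2.minAreaRect(k))),m[0]["p"])
save(s,"g.png",(190,240,310,340),5)
E
python3 look.py
```

```text
top [(array([296., 203.,  81., 126.]), 0.61)] exp upright [190.63189602 249.24335189] lying [192.75551472 278.06952986]
side [(array([245., 298.,  42.,  31.]), 0.62)] exp upright [233.92452562 291.27716062] lying [256.35121055 310.58615848]
[[225. 298.]
 [245. 278.]
 [269. 302.]
 [249. 322.]] 0.75
```

Run:
```python
from h import *
s=imaging.camera("side")
def bb(th,px,py=238):  # pivot edge at px
    pts=[]
    for x,y,z in box(30,0,60,42,0,98):
        c,n=np.cos(th),np.sin(th); pts.append(proj(s,[px+x*c-z*n,py+y,x*n+z*c]))
    p=np.array(pts); a,b=p.min(0),p.max(0); return np.round([*(a+b)/2,*(b-a)])
for px in(400,390,380,370): print(px,[bb(t,px) for t in(0,.3,.6,1.57)])
```

```text
400 [array([234., 291.,  29.,  42.]), array([238., 293.,  32.,  38.]), array([243., 296.,  38.,  32.]), array([255., 312.,  38.,  43.])]
390 [array([236., 293.,  29.,  42.]), array([241., 295.,  32.,  38.]), array([245., 298.,  38.,  32.]), array([258., 314.,  38.,  43.])]
380 [array([239., 295.,  29.,  42.]), array([244., 297.,  32.,  38.]), array([248., 300.,  38.,  32.]), array([260., 316.,  38.,  44.])]
370 [array([241., 297.,  29.,  42.]), array([246., 299.,  32.,  38.]), array([251., 303.,  38.,  32.]), array([263., 319.,  38.,  44.])]
```

It matches a tilt of about 0.6 rad, close to the balance point. I push on and it should fall on its back.

{"op": "arm_command", "data": {
  "steps": [
    [0.2,-6,0,0,0],
    [0.2,-12,0,0,0],
    [0.2,-18,0,0,0],
    [0.2,-24,0,0,0],
    [0.2,-24,0,-20,0],
    [0.2,0,0,-50,0],
    [0.9,0,0,-80,0],
    [0.9,0,0,-80,0],
    [0.9,0,0,-80,0]
  ]
}}

```text
clock: 19.0
eef_pos: [435.2, 238.6, 176.5]
eef_rot: [3.141, 0.001, 0.067]
wrist_force: [0.0, -0.1, 0.0]
finger_gap: 45.4
finger_force: 0.0
```

```bash
python3 look.py
```

```text
top [(array([241., 238.,  30.,  32.]), 0.61)] exp upright [190.63189602 249.24335189] lying [192.75551472 278.06952986]
side [(array([256., 308.,  38.,  42.]), 0.65)] exp upright [233.92452562 291.27716062] lying [256.35121055 310.58615848]
[[231. 309.]
 [245. 288.]
 [280. 311.]
 [266. 332.]] 0.81
```

View pics/g.png

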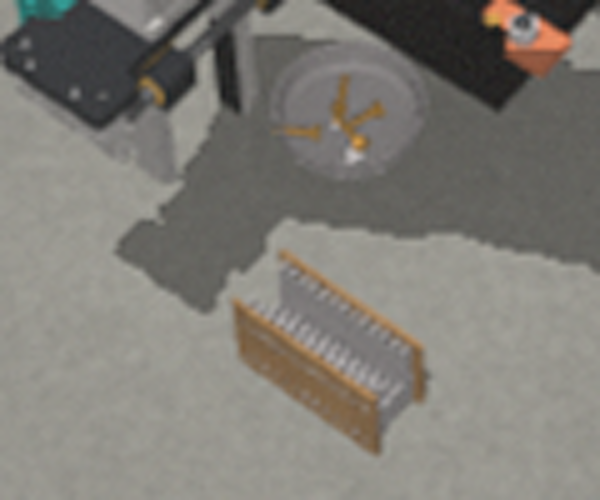

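The chute lies on its back with its open notches looking up. The sheet tops run from crop (234,300) to (381,403) and from (280,253) to (425,350).

Run:
```python
from h import *
s=imaging.camera("side")
q=np.array([onplane(s,np.array(p)/5+[190,240],60) for p in[(234,300),(381,403),(425,350),(280,253)]])
print(q,q.mean(0)); v=(q[0]-q[1]+q[3]-q[2]); yaw=np.arctan2(v[1],v[0]); print("yaw",yaw)
c=q.mean(0); print(delta([*c,120],yaw),delta([*c,28],yaw))
```

```text
[[399.2531531  256.61914231]
 [298.8274419  249.50211514]
 [302.63124209 211.16160229]
 [401.42848031 219.10229573]] [350.53507935 234.09628887]
yaw 0.07543882481331135
(array([-85.1,  -1.1,  57. ]), np.float64(-0.5)) (array([-85. ,  -1.1, 149. ]), np.float64(-0.5))
```

{"op": "arm_command", "data": {
  "steps": [
    [0.9,-40,-1,0,0],
    [0.9,-85,-1,20,0],
    [0.9,-85,-1,50,0],
    [0.9,-85,-1,80,0],
    [0.9,-85,-1,110,0],
    [0.9,-85,-1,135,0],
    [0.9,-85,-1,147,0],
    [0.9,-85,-1,147,0],
    [0.3,-85,-1,147,0],
    [0.3,-85,-1,147,0],
    [0.3,-85,-1,147,0],
    [0.3,-85,-1,147,0],
    [0.3,-85,-1,147,0],
    [0.3,-85,-1,147,0],
    [0.3,-85,-1,147,0],
    [0.3,-85,-1,147,0]
  ],
  "force": 50
}}

```text
clock: 21.3
eef_pos: [350.9, 234.0, 30.6]
eef_rot: [3.141, -0.0, 0.067]
wrist_force: [-1.1, -3.7, 5.3]
finger_gap: 41.8
finger_force: 50.0
```

{"op": "arm_command", "data": {
  "steps": [
    [0.3,0,0,-8,0],
    [0.3,0,0,-25,0],
    [0.3,0,0,-50,0],
    [0.3,0,0,-80,0],
    [0.3,0,0,-110,0],
    [0.3,0,0,-140,0],
    [0.3,0,0,-170,0],
    [0.3,0,0,-200,0],
    [0.3,0,0,-230,0],
    [0.3,0,0,-255,0],
    [0.3,0,0,-270,0],
    [0.3,0,0,-270,0],
    [0.3,0,0,-270,0],
    [0.3,0,0,-270,0],
    [0.3,0,0,-270,0],
    [0.3,0,0,-270,0]
  ]
}}

```text
clock: 23.3
eef_pos: [350.8, 234.1, 300.3]
eef_rot: [3.141, 0.0, 0.067]
wrist_force: [0.7, 0.2, -5.6]
finger_gap: 41.7
finger_force: 50.0
```

Run:
```python
from h import *
s=imaging.camera("side"); t=imaging.camera("top")
st=monitor.read_state(); print(st["eef_pos"],st["qd"],st["finger_force"],st["wrist_force"])
def bb(th,cz=300):
    p=[]
    for x,y,z in box(0,0,60,42,-49,49):
        c,n=np.cos(th),np.sin(th); p.append(proj(s,[351+x*c-z*n,234+y,cz+x*n+z*c]))
    p=np.array(p); a,b=p.min(0),p.max(0); return np.round([*(a+b)/2,*(b-a)])
print([bb(a) for a in(.9,1.2,1.57,1.9,2.2)])
print([(np.round(d["rect"]),round(d["p"],2)) for d in find_in(s,"chute_tall_center")][:3])
for k in("toggle_tip","chute_a_center"): print(k,[(np.round(d["rect"]),round(d["p"],2)) for d in find_in(s,k)])
```

```text
[350.84736964 234.0715345  300.39074086] [ 7.70743980e-04 -1.42637508e-03 -2.58295291e-03  4.02023235e-04
  1.87619946e-03  2.71175260e-05] 49.99840199947357 [ 0.19463984  0.09468989 -3.92845519]
[array([252., 250.,  48.,  34.]), array([252., 250.,  49.,  43.]), array([252., 250.,  45.,  50.]), array([252., 250.,  48.,  51.]), array([252., 249.,  49.,  49.])]
[(array([260., 254.,  25.,  41.]), 0.92)]
toggle_tip [(array([270., 227., 117.,  70.]), 0.62)]
chute_a_center [(array([346., 236.,  14.,  30.]), 0.75), (array([200., 240.,  23.,  30.]), 0.71), (array([294., 214.,  20.,  14.]), 0.52)]
```

The held chute's visible right and bottom edges (272, 274) match the throat-up prediction. The grip is 50 N and everything is still. Handing in.

```bash
python3 -c "
from cell import job; print(job.sign_off())"
```

```text
the job is handed in; nothing more can be done
None
```

The job is handed in: the breaker is reset to OFF, and the tall chute is drawn out and held still, throat up, about 30 cm above the bench; sign-off gave no verdict, and at the end I confirmed the chute's pose only from network outlines and the arm's state, with the toggle and other two chutes not clearly re-checked.

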